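# Load, lacquer and tag an engraving jig at a jeweller's bench

## Task

Get this batch ready for engraving: put every square brass blank lying on the bench into a nest of its own in the wooden jig and press each one down, by pushing on the blank itself and never on a bare nest platform, until it lies level and flush with the jig's top. Then give them two coats: push the cap of the lacquer can fully down for a moment and let it come right up, twice. After that take the wooden job tag out of its slotted block and leave it hanging by its eye on the peg of the stand. Leave the round brass disc and the other tools where they are.

Things in the scene. Friction and masses are not known exactly. Their poses are not given: they have to be found in the camera images.
- blank0: Loose square brass blank, 44 x 44 x 10 mm, about 160 g, lying flat on the bench; 3 or all 4 of the four are present (any other is absent), all alike. Origin: centre of its underside, z up through its thickness, x and y along its sides; either face and any quarter turn will do.
- blank1: Loose square brass blank, 44 x 44 x 10 mm, about 160 g, lying flat on the bench; 3 or all 4 of the four are present (any other is absent), all alike. Origin: centre of its underside, z up through its thickness, x and y along its sides; either face and any quarter turn will do.
- blank2: Loose square brass blank, 44 x 44 x 10 mm, about 160 g, lying flat on the bench; 3 or all 4 of the four are present (any other is absent), all alike. Origin: centre of its underside, z up through its thickness, x and y along its sides; either face and any quarter turn will do.
- blank3: Loose square brass blank, 44 x 44 x 10 mm, about 160 g, lying flat on the bench; 3 or all 4 of the four are present (any other is absent), all alike. Origin: centre of its underside, z up through its thickness, x and y along its sides; either face and any quarter turn will do.
- jig: Wooden jig fixed on the bench, 150 x 150 mm and 30 mm high, with four square nests (50 x 50 mm, open above) at x, y = +-35 mm from its middle. Origin: centre of its underside, z up, x and y along its sides. The walls between nests are 20 mm wide, the outer ones 15 mm.
- nest0: Steel lift platform, the floor of one nest, 48 x 48 mm. Origin: centre of its top. Raised (at the start) its top is 28 mm above the bench, 2 mm below the jig top. Friction holds it where it is left; about 7 N slides it down, 8 mm at most, to a firm stop. A blank on it first stands 8 mm proud; fully down, its top is flush with the jig (underside 20 mm above the bench).
- nest1: Steel lift platform, the floor of one nest, 48 x 48 mm. Origin: centre of its top. Raised (at the start) its top is 28 mm above the bench, 2 mm below the jig top. Friction holds it where it is left; about 7 N slides it down, 8 mm at most, to a firm stop. A blank on it first stands 8 mm proud; fully down, its top is flush with the jig (underside 20 mm above the bench).
- nest2: Steel lift platform, the floor of one nest, 48 x 48 mm. Origin: centre of its top. Raised (at the start) its top is 28 mm above the bench, 2 mm below the jig top. Friction holds it where it is left; about 7 N slides it down, 8 mm at most, to a firm stop. A blank on it first stands 8 mm proud; fully down, its top is flush with the jig (underside 20 mm above the bench).
- nest3: Steel lift platform, the floor of one nest, 48 x 48 mm. Origin: centre of its top. Raised (at the start) its top is 28 mm above the bench, 2 mm below the jig top. Friction holds it where it is left; about 7 N slides it down, 8 mm at most, to a firm stop. A blank on it first stands 8 mm proud; fully down, its top is flush with the jig (underside 20 mm above the bench).
- cap (a joint): Travel of the white sprung cap of the lacquer can: 0 up, 0.006 m fully down. It takes about 3 N to start and 7 N to reach the bottom, and springs back by itself.
- cap_top (a point): Centre of the top of the cap, a 26 mm round button on top of the aluminium can (52 mm across, fixed upright in a clamp); about 172 mm above the bench when up.
- tag: Loose plywood job tag, 8 mm thick (its x), 40 mm wide (y), 95 mm tall (z), 35 g, with a square eye 18 x 18 mm. Origin: centre of its lower edge. At the start it stands upright in the slotted block, its top about 103 mm above the bench; the 30 mm of wood above the eye is where it can be gripped across its 8 mm thickness.
- tag_eye (a point): Centre of the tag's eye, 56 mm above its lower edge, 39 mm below its top edge.
- rack: Dark wooden block fixed on the bench, 60 x 80 x 30 mm, with a slot along its y (11 mm wide, 46 mm long, 22 mm deep) that holds the tag upright. Origin: centre of its underside.
- stand: Fixed wooden stand with a 14 mm square post 155 mm high and one steel peg, 7 mm thick, near its top, that sticks out 70 mm along the stand's -x (towards the robot) and rises by 15 degrees. Origin: foot of the post, z up.
- peg_root (a point): Where the peg's axis leaves the post, 145 mm above the bench.
- peg_tip (a point): Free end of the peg's axis, 163 mm above the bench.
- disc: Loose round brass disc, 48 mm across, 10 mm thick, lying among the blanks: not part of the batch, stays where it is. Origin: centre of its underside.
- bench_block: Loose square steel bench block, 75 x 75 x 25 mm, stays. Origin: centre of its underside.
- hammer: Loose hammer, 260 mm long, stays. Origin: under its middle.
- pliers: Loose pliers with red handles, 150 mm long, 12 mm high, stay. Origin: under their pivot.
- spool: Loose wooden wire spool, 60 mm across, 35 mm high, stays. Origin: centre of its underside.
- mug: Loose white mug, 76 mm across, 90 mm high, stays. Origin: centre of its underside.
Mind the look-alikes: they are no part of the job. Leave any black, blue or grey look-alike of the blank0 alone.

How it is judged:
By the outcome, as a careful person would: the job done as asked, in the order asked, and still so for the second after the job is handed in, with the robot touching nothing.
Of blank0, blank1, blank2, blank3 only 3 to 4 are there at a start; the rules pass over those that are not, and their reading is None.
At some moment in a run one of blank0, blank1, blank2, blank3 may be knocked a few centimetres aside while the robot is not near it.
It also fails if it takes over 200 s, if anything falls off the work surface, if the arm or the gripper's body presses on something with over 40 N, if the wrist force passes 120 N, or if a joint passes its speed limit or range.

## Robot

A 7-joint arm with a two-finger parallel gripper is mounted at the origin on the work surface. World frame = base frame: x ahead of the robot, y to its left, z up, the work surface at z = 0. Lengths are in m, angles in rad, forces in N, time in s.
With the tool pointing down it reaches from about 0.425 to 0.875 m from the base axis. Payload 4.7 kg.
Tool frame: the origin (TCP) lies midway between the tips of the shut fingers; the grasp point (between the pads) lies 19 mm behind it; z points along the fingers, y is the line along which they close (so a half turn about z gives the same grasp; the last joint's range is limited). The gripper opens to 87 mm and grips with 3 to 60 N. Pads are 19 mm wide; open, the fingers measure 117 mm over their backs; the gripper's body (75 mm by 190 mm) begins 51 mm behind the grasp point.
Start: joints at [-1.116, 0.321, -0.07, 1.45, 0.023, 1.371, -0.057], TCP at [0.277, 0.588, 0.223] pointing down, gripper open.
Joint ranges: [-2.86, 2.86], [-0.3, 2.09], [-1.38, 1.24], [0.06, 2.45], [-1.56, 4.7], [0.09, 2.05], [-2.69, 2.69]. Speed limits (rad/s): [2.57, 2.57, 3.14, 3.14, 3.14, 3.14, 3.14].

## Interface

Orientations are given as a rotation vector (axis times angle).
In Python, from bench import ctrl gives the robot as it stands. The module is installed in compiled form; this text tells all that it offers.
- The arm moves only by the tool carry_out, never from a script. Its argument "steps" is a list of rows, each a list of 7 numbers: the turn, a rotation vector about the world's x, y, z in degrees, then the shift along the world's x, y, z in cm, then the opening, from 0 (shut) to 1 (fully open). A call has 1 to 12 rows; each row is the pose to reach, as a shift and turn from the pose commanded when the call began; what a row does not reach only later rows make up. A row lasts 1/10 s, in which the tool goes at most 50 mm and 8.59 degrees, less where a joint would pass 70% of its speed; a pose out of reach is approached as far as the arm can. A call with a gripper value outside its range is refused whole. The fingers move at their own pace and stop on an object; "squeeze" is the grip in N (left out, the last holds). Time passes only in rows, so rows that repeat a pose let the fingers close. It gives the time, the measured TCP pose, the force, the opening and the grip force at its end, in the units of the state.
- ctrl.get_state(): the state, without advancing time (a new reading comes with each control period).
- ctrl.get_image(name): name is "side" or "top" or "wrist"; returns a dict with "pixels" (480x640x3 uint8, red, green, blue), "camera_matrix" (3x3 intrinsics, pixels), "cam_to_world" (4x4, takes a point from camera to world coordinates); the wrist camera has in their place "T_tool_cam" (4x4, takes a point from camera to tool coordinates, whose origin is the TCP and whose axes are the flange's). Camera axes: x right, y down, z forward; pixel columns grow to the right and rows downward; lengths in m; the calibration is good to about 2 mm. A picture is of the moment at which its call begins: read the wrist's pose just before it. There is no depth.
- ctrl.close_job(): hands the job in; it is judged then, once.
The state is a dict: "time": time; "joint_positions": joint angles; "qd": joint speeds; "joint_torque": joint torques, N m; "position": TCP position; "tool_rot": TCP orientation; "ft_force": force on the tool from outside, world axes, zero at the start; "torque": the same for the moment, N m; "grip_width": opening from 0.0 (shut) to 1.0 (fully open); "grip_force": force on a finger pad.
Only numpy, scipy, OpenCV 4.12 (cv2) and the standard library are available. Lean on these libraries where they do the work, as an engineer would, in place of code of your own. Each camera call takes 0.05 s, during which the arm holds its last target. There are 200 camera calls.

## Working session

There is one attempt and no reset: what is moved stays moved. The work goes in short steps, Python scripts to look and compute and a tool call to move; the robot and the scene stay as the last step left them, time stands still between calls to the robot, and variables do not carry over. Pictures are saved under pics/ and viewed, at most 14 in all, crops included, and the job is handed in when it is done.

Besides the shell and the picture viewer there is one more tool, called as name([rows], argument=value, ...), one row to a line, values as JSON. carry_out: Moves the arm, as the interface text tells. Its arguments: {"type":"object","properties":{"steps":{"type":"array","items":{"type":"array","items":{"type":"number"}}},"squeeze":{"type":"number"}},"required":["steps"]}

```bash
mkdir -p pics
cat > h.py <<'E'
import numpy as np, cv2
from bench import ctrl
from scipy.spatial.transform import Rotation as R
def grab(n):
    s=ctrl.get_state(); d=ctrl.get_image(n)
    if n=='wrist':
        T=np.eye(4);T[:3,:3]=R.from_rotvec(s['tool_rot']).as_matrix();T[:3,3]=s['position']
        d['cam_to_world']=T@np.array(d['T_tool_cam'])
    d['K']=np.array(d['camera_matrix']);d['T']=np.array(d['cam_to_world']);return d
def ray(d,uv):
    r=d['T'][:3,:3]@np.linalg.inv(d['K'])@np.array([uv[0],uv[1],1.]);return d['T'][:3,3],r
def onz(d,uv,z):
    o,r=ray(d,uv);return o+r*(z-o[2])/r[2]
def proj(d,p):
    q=np.linalg.inv(d['T'])@np.append(p,1);q=d['K']@q[:3];return q[:2]/q[2]
def tri(d1,u1,d2,u2):
    o1,r1=ray(d1,u1);o2,r2=ray(d2,u2)
    t=np.linalg.lstsq(np.c_[r1,-r2],o2-o1,rcond=None)[0]
    a=o1+r1*t[0];b=o2+r2*t[1];return (a+b)/2,np.linalg.norm(a-b)
def save(d,n): cv2.imwrite('pics/%s.png'%n,d['pixels'][:,:,::-1])
E
python3 - <<'E'
from h import *
np.set_printoptions(precision=3,suppress=True)
s=ctrl.get_state();print(s)
for n in('top','side'):
    d=grab(n);save(d,n+'0');print(n,d['K'],d['T'])
E
```

```text
{'time': 0.0, 'joint_positions': array([-1.116,  0.322, -0.07 ,  1.452,  0.023,  1.371, -0.057]), 'qd': array([ 0.   , -0.002,  0.   , -0.001, -0.001, -0.001, -0.001]), 'joint_torque': array([  0.   , -49.129,  -0.403, -31.253,  -0.064,   0.044,   0.   ]), 'position': array([0.277, 0.587, 0.221]), 'tool_rot': array([-0.687, -3.065,  0.003]), 'ft_force': array([0.038, 0.499, 0.49 ]), 'torque': array([-0.007,  0.001,  0.006]), 'grip_force': 0.0, 'grip_width': 1.0005889869987104}
top [[616.968   0.    324.21 ]
 [  0.    616.968 230.721]
 [  0.      0.      1.   ]] [[-0.018 -0.995  0.101  0.427]
 [-1.     0.019 -0.     0.023]
 [-0.002 -0.101 -0.995  1.42 ]
 [ 0.     0.     0.     1.   ]]
side [[537.763   0.    318.438]
 [  0.    537.763 242.979]
 [  0.      0.      1.   ]] [[ 0.748 -0.483  0.456 -0.12 ]
 [-0.664 -0.552  0.505 -0.704]
 [ 0.008 -0.68  -0.733  1.195]
 [ 0.     0.     0.     1.   ]]
```

View pics/top0.png

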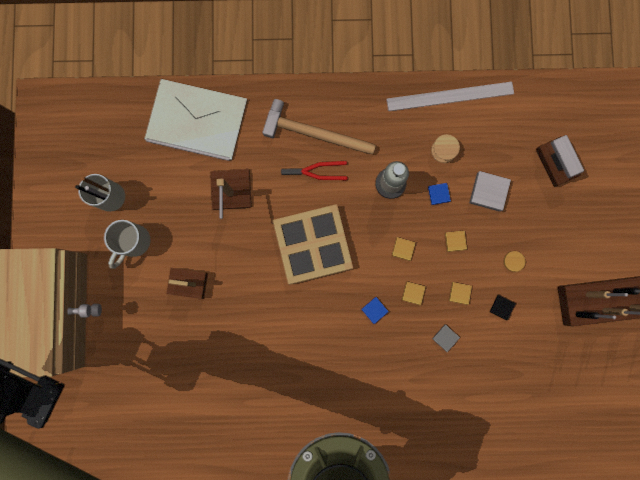

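View pics/side0.png

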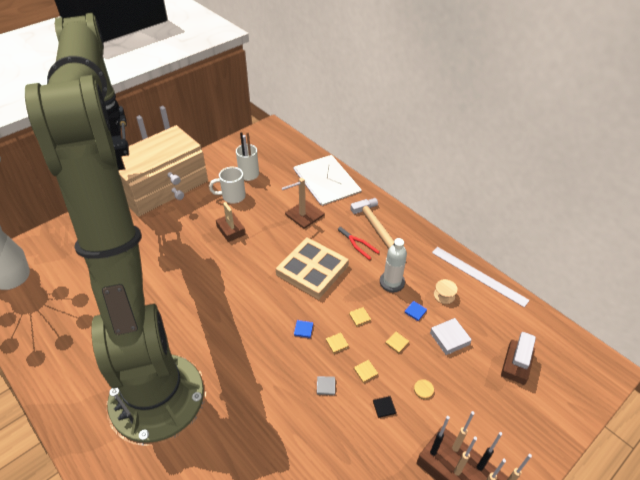

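The top view shows four brass squares at about (404,249), (456,241), (414,293) and (461,293), and the disc at (515,261). The jig is at (313,244), the can cap at (398,170), the tag in its rack at (187,283) and the stand at (232,190). Next I'll measure them.

```bash
cat >> h.py <<'E'
def blobs(mask,lo,hi):
    mask=cv2.morphologyEx(mask.astype(np.uint8)*255,cv2.MORPH_OPEN,np.ones((2,2)))
    c,_=cv2.findContours(mask,cv2.RETR_EXTERNAL,cv2.CHAIN_APPROX_NONE)
    return [k for k in c if lo<cv2.contourArea(k)<hi]
def sq(d,k,z):
    """rectangle fit in the world at height z: centre, sizes (mm), angle deg mod 90, fill"""
    w=np.array([onz(d,p[0],z)[:2] for p in k],np.float32)*1000
    (c,s,a)=cv2.minAreaRect(w);return np.round(c,1),np.round(s,1),round(a%90,1),round(cv2.contourArea(w)/(s[0]*s[1]),2)
def hsv(d): return cv2.cvtColor(d['pixels'],cv2.COLOR_RGB2HSV)
def brass(d):
    h=hsv(d);return (h[...,0]>16)&(h[...,0]<28)&(h[...,1]>140)&(h[...,2]>120)
E
python3 - <<'E'
from h import *
for n in('top','side'):
    d=grab(n);h=hsv(d)
    if n=='top':
        for u,v in((404,249),(280,245),(295,233),(398,169),(221,184),(180,283),(221,210),(600,20)):print((u,v),h[v,u])
    print(n)
    for k in blobs(brass(d),100,900):
        print(cv2.boundingRect(k),*sq(d,k,.010))
    if n=='top':
        print('nests')
        m=(h[...,2]<100)&(h[...,1]<90);m[:200]=0;m[290:]=0;m[:,:270]=0;m[:,360:]=0
        for k in blobs(m,100,1200):print(*sq(d,k,.028))
        z=cv2.resize(d['pixels'][140:320,150:420],None,fx=2.9,fy=2.9,interpolation=cv2.INTER_CUBIC);cv2.imwrite('pics/topz.png',z[:,:,::-1])
E
```

```text
(404, 249) [ 18 157 171]
(280, 245) [ 19 106 171]
(295, 233) [15  8 68]
(398, 169) [103  13 181]
(221, 184) [ 17 113 170]
(180, 283) [ 19 106 171]
(221, 210) [176  15 136]
(600, 20) [ 14 140 120]
top
(451, 284, 22, 22) [ 419.5 -285.8] [43.1 43.9] 78.1 0.89
(404, 283, 22, 23) [ 421.9 -179.6] [42.9 43.6] 74.1 0.91
(506, 252, 20, 21) [ 490.2 -412.5] [43.4 45.9] 87.2 0.77
(394, 239, 22, 22) [ 523.6 -159.6] [44.  43.3] 72.9 0.89
(447, 232, 21, 20) [ 539.5 -280.1] [42.7 44.7] 4.7 0.88
nests
[495.   74.4] [48.2 47.5] 13.3 0.91
[511.    6.2] [47.7 47.7] 13.0 0.92
[563.3  90.2] [48.1 47.3] 13.1 0.91
[578.9  21.8] [47.6 47.9] 13.0 0.92
side
```

View pics/topz.png

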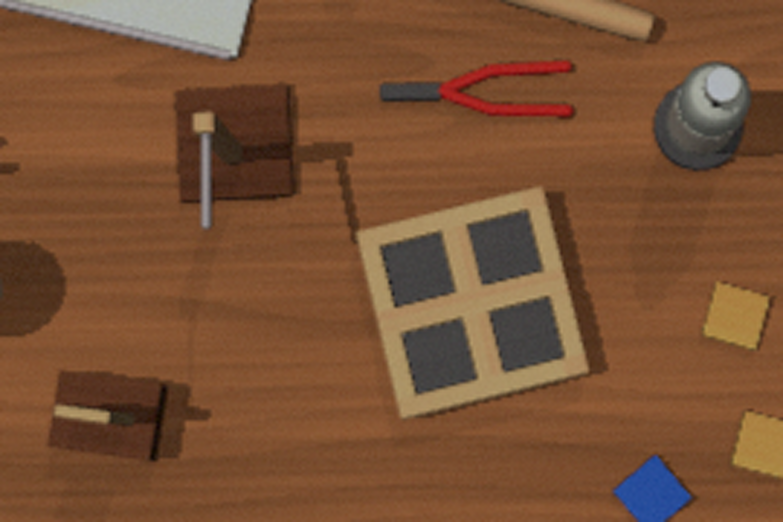

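The enlarged view confirms the jig, with nest spacing 70 mm and angle 13°. The peg runs along about -x, and the tag's thickness lies along about x. Now a rough triangulation and the wrist camera geometry.

Run:
```python
from h import *
np.set_printoptions(precision=4,suppress=True)
t=grab('top');s=grab('side');w=grab('wrist');print(np.array(w['T_tool_cam']),w['K'][0])
h=hsv(t);hs=hsv(s)
def cen(h,box,f):
    x0,x1,y0,y1=box;m=f(h[y0:y1,x0:x1]);v,u=np.nonzero(m);return np.array([u.mean()+x0,v.mean()+y0]),len(u)
g=lambda a:(a[...,1]<25)&(a[...,2]>165)
ct=cen(h,(388,408,158,182),g);print('cap',ct,onz(t,ct[0],.172),proj(s,onz(t,ct[0],.172)))
for nm,uv,z in(('tip',(221.4,218.6),.163),('root',(220.7,186),.145),('tagtop',(179,282),.103)):
    p=onz(t,uv,z);print(nm,p,'side',proj(s,p))
m=np.zeros(h.shape[:2],bool);m[265:300,165:189]=1
k=blobs(m&(h[...,2]>120)&(h[...,1]<135),5,300)
for q in k:print('tag',sq(t,q,.103))
z=np.vstack([cv2.resize(s['pixels'][165:235,205:345],None,fx=5,fy=4,interpolation=cv2.INTER_CUBIC),cv2.resize(s['pixels'][225:295,345:485],None,fx=5,fy=4,interpolation=cv2.INTER_CUBIC)]);cv2.imwrite('pics/sidez.png',z[:,:,::-1])
```

```text
[[ 0.0001 -0.9635 -0.2678  0.0747]
 [ 1.      0.0001 -0.0001  0.    ]
 [ 0.0002 -0.2678  0.9635 -0.1612]
 [ 0.      0.      0.      1.    ]] [385.5457   0.     322.5001]
cap (array([398.1735, 168.8061]), 98) [ 0.6786 -0.1312  0.172 ] [398.7585 240.4166]
tip [0.5835 0.2335 0.163 ] side [282.4363 188.9071]
root [0.6545 0.2378 0.145 ] side [300.3542 182.2865]
tagtop [0.4568 0.334  0.103 ] side [228.3994 205.9448]
tag (array([454.1, 334.1]), array([39.3,  8.4]), 80.9, 0.76)
```

View pics/sidez.png

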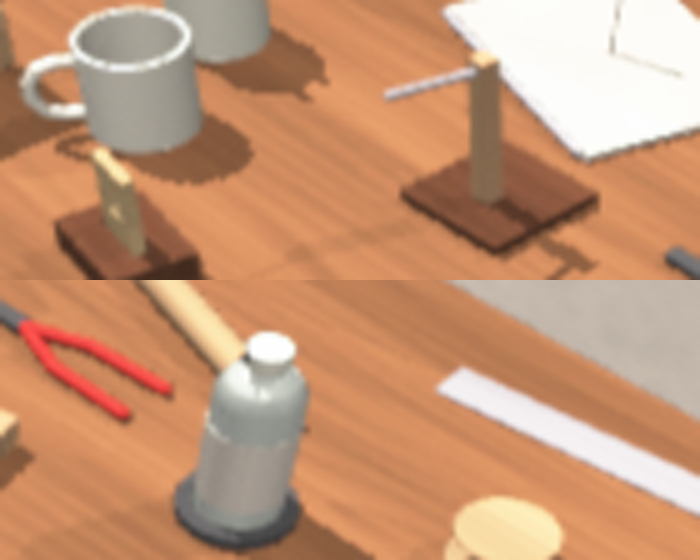

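carry_out([
  [0, 0, -8, 4, -5, 1, 1],
  [0, 0, -16, 8, -10, 2, 1],
  [0, 0, -24, 11, -15, 3, 1],
  [0, 0, -32, 13, -20, 4, 1],
  [0, 0, -40, 15, -25, 5, 1],
  [0, 0, -46, 16, -30, 6, 1],
  [0, 0, -50, 17, -35, 7, 0.7],
  [0, 0, -52, 18, -40, 7, 0.7],
  [0, 0, -52, 19, -45, 7, 0.7],
  [0, 0, -52, 20, -50, 7, 0.7],
  [0, 0, -52, 20, -53, 7, 0.7],
  [0, 0, -52, 20, -53, 7, 0.7],
])

```text
time: 1.55
position: [0.4776, 0.0535, 0.2931]
tool_rot: [1.966, 2.449, 0.001]
ft_force: [0.4, -0.3, 0.2]
grip_width: 0.711
grip_force: 0.0
```

The side view agrees with the top measurements: peg tip at (282,189), root at (300,183), cap at (399,241) and tag top at (228,205.5). Next I'll check the jig with the wrist camera.

```bash
cat >> h.py <<'E'
def nests(d,box=None):
    h=hsv(d);m=(h[...,2]<105)&(h[...,1]<90);out=[]
    for k in blobs(m,500,6000):
        r=sq(d,k,.028)
        if 40<min(r[1]) and max(r[1])<55: out.append(r)
    return out
def go(x,y,z,jaw):
    """shift (cm) and z turn (deg) from the measured pose"""
    s=ctrl.get_state();M=R.from_rotvec(s['tool_rot']).as_matrix();a=np.degrees(np.arctan2(M[1,1],M[0,1]))
    t=(jaw-a+90)%180-90
    print('turn %.1f'%t,'shift',np.round((np.array([x,y,z])-s['position'])*100,2),'jaw now %.1f'%a,'tilt',np.round(M[:,2],3))
E
python3 - <<'E'
from h import *
d=grab('wrist');save(d,'w1')
for r in nests(d):print(*r)
for k in blobs(brass(d),300,9000):print('b',*sq(d,k,.01))
go(.5236,-.1596,.12,-17)
t=grab('top')
for k in blobs(brass(t),100,900):print(*sq(t,k,.010))
E
```

```text
b [ 678.9 -172.5] [560.4  31.4] 12.4 0.68
b [ 525.1 -158.5] [44.3 44.8] 73.8 0.77
b [ 431.4 -181.5] [42.9 29.4] 76.8 0.74
turn -29.1 shift [  4.53 -20.76 -17.34] jaw now 12.1 tilt [ 0.002 -0.003 -1.   ]
[ 417.2 -283.2] [40.2 36.9] 80.2 0.44
[ 490.2 -412.5] [43.4 45.9] 87.2 0.78
[ 540.3 -279.6] [42.1 44.2] 5.7 0.77
```

View pics/w1.png

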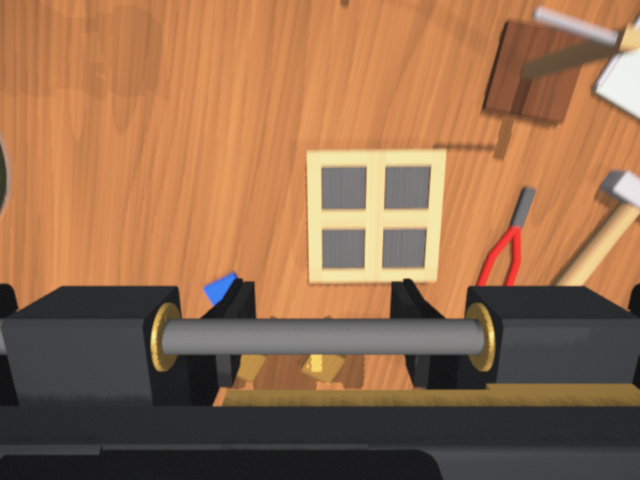

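The wrist view shows the jig at (376,216), with nests of about 45 px and a brighter exposure than the top view. I'll relax the mask.

```bash
sed -i 's/m=(h\[...,2\]<105)&(h\[...,1\]<90);out/m=(h[...,2]<150)\&(h[...,1]<80);out/' h.py
python3 - <<'E'
from h import *
d=grab('wrist');print(hsv(d)[190,345])
for r in nests(d):print(*r)
E
```

```text
[173   8 125]
[580.6  24.6] [48.5 45.5] 12.2 0.97
[512.6   9.3] [47.6 46.7] 12.2 0.96
[496.7  77.5] [47.7 47.2] 12.2 0.96
[564.7  92.9] [48.1 47.3] 13.3 0.96
```

carry_out([
  [0, 0, -5, 1, -4, 0, 0.7],
  [0, 0, -12, 2, -9, -3, 0.7],
  [0, 0, -20, 3, -14, -6, 0.7],
  [0, 0, -27, 4, -18, -10, 0.7],
  [0, 0, -29, 4.5, -20.5, -13, 0.7],
  [0, 0, -29, 4.5, -20.8, -17, 0.7],
  [0, 0, -29, 4.5, -20.8, -17, 0.7],
])

```text
time: 2.4
position: [0.5181, -0.1499, 0.1167]
tool_rot: [-2.509, -1.879, 0.014]
ft_force: [-0.7, 0.5, -0.5]
grip_width: 0.7
grip_force: 0.0
```

Run:
```python
from h import *
w=grab('wrist');go(.5236,-.1596,.003,-17)
for k in blobs(brass(w),300,20000):print('w',*sq(w,k,.01))
```

```text
turn -0.7 shift [  0.35  -1.08 -11.65] jaw now -16.3 tilt [-0.007  0.    -1.   ]
w [ 564.8 -286.1] [ 46.3 337.2] 74.1 0.3
w [ 428.2 -161.3] [16.  42.8] 73.9 0.26
w [ 525.2 -157. ] [44.4 43.5] 73.8 0.09
```

carry_out([
  [0, 0, -0.7, 0.3, -0.5, -2, 0.7],
  [0, 0, -0.7, 0.3, -0.5, -6, 0.7],
  [0, 0, -0.7, 0.3, -0.5, -8, 0.7],
  [0, 0, -0.7, 0.3, -0.5, -8, 0.7],
])

```text
time: 2.85
position: [0.5253, -0.1521, 0.042]
tool_rot: [-2.519, -1.873, 0.001]
ft_force: [-0.3, 0.2, -0.8]
grip_width: 0.694
grip_force: 0.0
```

Run:
```python
from h import *
go(.5236,-.1596,.003,-17)
```

```text
turn -0.3 shift [-0.17 -0.75 -3.9 ] jaw now -16.7 tilt [-0.002  0.002 -1.   ]
```

carry_out([
  [0, 0, 0, -0.2, -0.4, 0, 0.7],
  [0, 0, 0, -0.2, -0.4, 0, 0.7],
  [0, 0, 0, -0.2, -0.4, 0, 0.7],
])

```text
time: 3.15
position: [0.5249, -0.1592, 0.0446]
tool_rot: [2.523, 1.869, 0.005]
ft_force: [0.1, -0.7, -0.1]
grip_width: 0.7
grip_force: 0.0
```

Run:
```python
from h import *
go(.5236,-.1596,.003,-17);print(ctrl.get_state()['qd'].round(3))
```

```text
turn -0.1 shift [-0.13 -0.04 -4.16] jaw now -16.9 tilt [ 0.004  0.    -1.   ]
[ 0.002  0.008 -0.004  0.008 -0.003 -0.004  0.001]
```

carry_out([
  [0, 0, 0, -0.1, 0, -2, 0.7],
  [0, 0, 0, -0.1, 0, -3.5, 0.7],
  [0, 0, 0, -0.1, 0, -4.1, 0.7],
  [0, 0, 0, -0.1, 0, -4.1, 0.7],
  [0, 0, 0, -0.1, 0, -4.1, 0.7],
  [0, 0, 0, -0.1, 0, -4.1, 0.3],
  [0, 0, 0, -0.1, 0, -4.1, 0.3],
  [0, 0, 0, -0.1, 0, -4.1, 0.3],
  [0, 0, 0, -0.1, 0, -4.1, 0.3],
  [0, 0, 0, -0.1, 0, -4.1, 0.3],
], squeeze=15)

```text
time: 4.15
position: [0.5228, -0.1592, 0.0018]
tool_rot: [2.524, 1.869, 0.001]
ft_force: [0.8, -0.1, 0.7]
grip_width: 0.506
grip_force: 15.0
```

Run:
```python
from h import *
go(.5236,-.1596,.003,-17)
```

```text
turn -0.0 shift [ 0.08 -0.04  0.12] jaw now -17.0 tilt [ 0.001 -0.    -1.   ]
```

carry_out([
  [0, 0, 0, 0, 0, 0, 0.75],
  [0, 0, 0, 0, 0, 0, 0.75],
  [0, 0, 0, 0, 0, 1.5, 0.75],
  [0, 0, 8.5, 0, 0, 1.5, 0.75],
  [0, 0, 17, 0, 0, 1.5, 0.75],
  [0, 0, 25.5, 0, 0, 1.5, 0.75],
  [0, 0, 34, 0, 0, 1.5, 0.75],
  [0, 0, 42.5, 0, 0, 1.5, 0.75],
  [0, 0, 51, 0, 0, 1.5, 0.75],
  [0, 0, 59.5, 0, 0, 1.5, 0.75],
  [0, 0, 68, 0, 0, 1.5, 0.75],
  [0, 0, 76.5, 0, 0, 1.5, 0.75],
])

```text
time: 5.35
position: [0.5226, -0.1594, 0.0177]
tool_rot: [0.816, 3.033, -0.0]
ft_force: [0.6, -0.2, -0.4]
grip_width: 0.749
grip_force: 0.0
```

carry_out([
  [0, 0, 8.5, 0, 0, 0, 0.75],
  [0, 0, 13.5, 0, 0, 0, 0.75],
  [0, 0, 13.5, 0, 0, -1.5, 0.75],
  [0, 0, 13.5, 0, 0, -1.5, 0.75],
  [0, 0, 13.5, 0, 0, -1.5, 0.75],
  [0, 0, 13.5, 0, 0, -1.5, 0.3],
  [0, 0, 13.5, 0, 0, -1.5, 0.3],
  [0, 0, 13.5, 0, 0, -1.5, 0.3],
  [0, 0, 13.5, 0, 0, -1.5, 0.3],
  [0, 0, 13.5, 0, 0, -1.5, 0.3],
])

```text
time: 6.35
position: [0.5224, -0.1588, 0.0016]
tool_rot: [-0.463, -3.107, -0.001]
ft_force: [-0.1, 0.0, 0.5]
grip_width: 0.503
grip_force: 15.0
```

Run:
```python
from h import *
go(.5236,-.1596,.003,73)
```

```text
turn -0.0 shift [ 0.12 -0.08  0.14] jaw now 73.0 tilt [-0.  0. -1.]
```

carry_out([
  [0, 0, 0, 0, 0, 0, 0.75],
  [0, 0, 0, 0, 0, 0, 0.75],
  [0, 0, 0, 0, 0, 3, 0.75],
  [0, 0, 0, 0, 4, 7, 0.75],
  [0, 0, 0, -1, 9, 11, 0.75],
  [0, 0, 0, -2, 14, 15, 0.75],
  [0, 0, 0, -2, 18, 15, 0.75],
  [0, 0, 0, -2, 18, 15, 0.75],
  [0, 0, 0, -2, 18, 15, 0.75],
  [0, 0, 0, -2, 18, 15, 0.75],
])

```text
time: 7.35
position: [0.5023, 0.0204, 0.1516]
tool_rot: [0.462, 3.107, -0.001]
ft_force: [0.6, 0.5, 0.8]
grip_width: 0.752
grip_force: 0.0
```

Run:
```python
from h import *
go(.5228,-.1592,.003,73)
w=grab('wrist');save(w,'w2')
for k in blobs(brass(w),300,20000):print('w',*sq(w,k,.01))
for r in nests(w):print(*r)
t=grab('top')
for k in blobs(brass(t),100,900):print(*sq(t,k,.010))
```

```text
turn -0.1 shift [  2.05 -17.96 -14.86] jaw now 73.1 tilt [ 0.    -0.001 -1.   ]
w [ 553.7 -148. ] [21.7 66.2] 61.0 0.42
w [ 423.5 -173.2] [48.7 44.1] 74.4 0.96
[511.6   9.3] [48.2 48. ] 12.9 0.97
[495.9  77.4] [48.2 48. ] 12.9 0.97
[ 421.9 -178.7] [44.5 44.2] 74.0 0.89
[ 490.2 -412.5] [43.4 45.9] 87.2 0.79
```

Run:
```python
from h import *
w=grab('wrist');t=grab('top')
a=cv2.resize(t['pixels'][200:340,340:500],(400,350));b=cv2.resize(w['pixels'],(400,300))
cv2.imwrite('pics/c3.png',np.vstack([a,np.vstack([b])])[:600,:,::-1] if 0 else np.hstack([a[:300],b])[:,:,::-1])
```

```text
(no output)
```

View pics/c3.png

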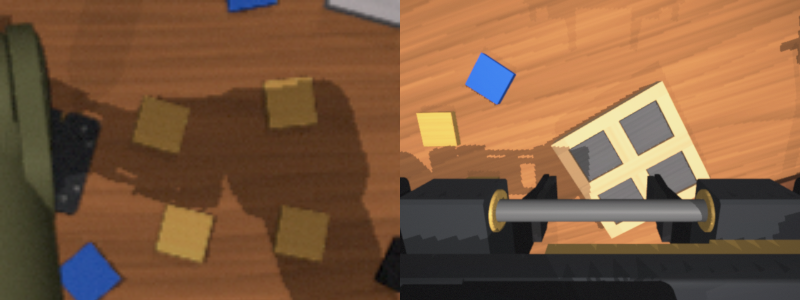

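The left crop (top view) shows the blanks darkened by the arm's shadow. The right half (wrist view) shows the jig and one blank. I'll lower the brightness threshold.

```bash
sed -i 's/>16)&(h\[...,0\]<28)&(h\[...,1\]>140)&(h\[...,2\]>120)/>16)\&(h[...,0]<28)\&(h[...,1]>130)\&(h[...,2]>50)/' h.py
python3 - <<'E'
from h import *
t=grab('top');h=hsv(t);print(h[250,404],h[258,430])
for k in blobs(brass(t),150,900):print(*sq(t,k,.010))
E
```

```text
[ 17 157 120] [ 12 157  86]
[ 419.9 -285.3] [44.2 43.2] 78.6 0.85
[ 421.8 -178.7] [44.9 44. ] 74.9 0.91
[ 490.3 -411.4] [45.6 45.9] 87.2 0.78
[ 520.8 -161.1] [43.2 43.6] 73.1 0.86
[ 539.5 -279.9] [43.3 44.8] 5.3 0.86
```

carry_out([
  [0, 0, 0, 0, -4, 0, 0.7],
  [0, 0, 0, 0.5, -8, -1, 0.7],
  [0, 0, 0, 1, -12, -4, 0.7],
  [0, 0, 0, 1.5, -16, -8, 0.7],
  [0, 0, 0, 2, -17.9, -11, 0.7],
  [0, 0, 0, 2, -17.9, -12, 0.7],
  [0, 0, 0, 2, -17.9, -12, 0.7],
  [0, 0, 0, 2, -17.9, -14, 0.7],
  [0, 0, 0, 2, -17.9, -15, 0.7],
  [0, 0, 0, 2, -17.9, -15, 0.7],
  [0, 0, 0, 2, -17.9, -15, 0.7],
  [0, 0, 0, 2, -17.9, -15, 0.3],
])

```text
time: 8.8
position: [0.5231, -0.1579, 0.0027]
tool_rot: [0.462, 3.106, 0.0]
ft_force: [0.1, -0.3, 0.3]
grip_width: 0.663
grip_force: 0.0
```

carry_out([
  [0, 0, 0, 0, 0, 0, 0.3],
  [0, 0, 0, 0, 0, 0, 0.3],
  [0, 0, 0, 0, 0, 0, 0.3],
  [0, 0, 0, 0, 0, 2, 0.3],
  [0, 0, 0, 0, 0, 6, 0.3],
  [0, 0, -8, 1, 4, 9, 0.3],
  [0, 0, -16, 2, 8, 9, 0.3],
  [0, 0, -24, 3, 12, 9, 0.3],
  [0, 0, -32, 4, 16, 9, 0.3],
  [0, 0, -40, 5, 18, 9, 0.3],
  [0, 0, -48, 5.8, 18.4, 9, 0.3],
  [0, 0, -56, 5.8, 18.4, 9, 0.3],
], squeeze=25)

```text
time: 10.0
position: [0.5808, 0.028, 0.091]
tool_rot: [-1.871, -2.524, 0.0]
ft_force: [0.9, -0.9, -1.6]
grip_width: 0.5
grip_force: 25.0
```

carry_out([
  [0, 0, -4, 0, 0, 0, 0.3],
  [0, 0, -4, 0, 0, -2, 0.3],
  [0, 0, -4, 0, 0, -2, 0.3],
  [0, 0, -4, 0, 0, -2, 0.3],
])

```text
time: 10.4
position: [0.5795, 0.0258, 0.071]
tool_rot: [-1.954, -2.458, 0.002]
ft_force: [-0.2, -0.8, -2.4]
grip_width: 0.496
grip_force: 25.0
```

Run:
```python
from h import *
go(.5807,.0245,.0325,13)
w=grab('wrist');s=grab('side')
for r in nests(w):print(*r)
cv2.imwrite('pics/c4.png',cv2.resize(s['pixels'][190:320,240:410],None,fx=4,fy=4,interpolation=cv2.INTER_CUBIC)[:,:,::-1])
```

```text
turn -0.0 shift [ 0.12 -0.13 -3.85] jaw now 13.0 tilt [-0.002 -0.    -1.   ]
```

View pics/c4.png

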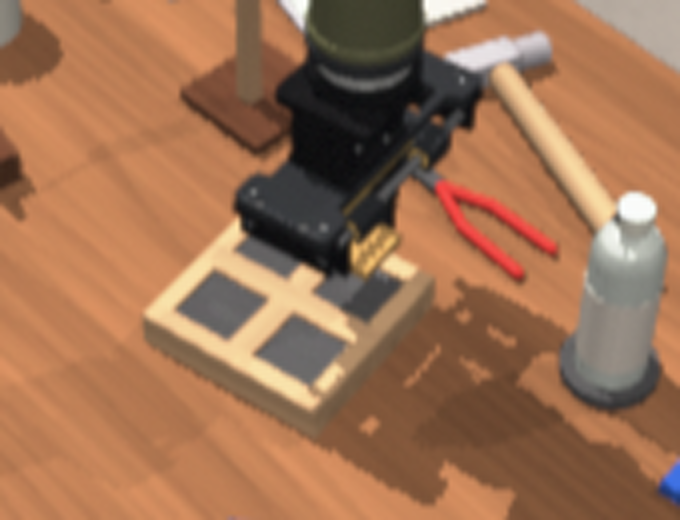

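The side view shows the blank held above the far-right nest at about (375,250). Lowering and releasing.

carry_out([
  [0, 0, 0, 0.1, -0.1, -2, 0.3],
  [0, 0, 0, 0.1, -0.1, -3.5, 0.3],
  [0, 0, 0, 0.1, -0.1, -3.9, 0.3],
  [0, 0, 0, 0.1, -0.1, -3.9, 0.3],
  [0, 0, 0, 0.1, -0.1, -3.9, 0.3],
  [0, 0, 0, 0.1, -0.1, -3.9, 0.6],
  [0, 0, 0, 0.1, -0.1, -3.9, 0.6],
  [0, 0, 0, 0.1, -0.1, -3.9, 0.6],
  [0, 0, 0, 0.1, -0.1, -2, 0.6],
  [0, 0, 0, 0.1, -0.1, 2, 0],
  [0, 0, 0, 0.1, -0.1, 2, 0],
  [0, 0, 0, 0.1, -0.1, 2, 0],
])

```text
time: 11.7
position: [0.5824, 0.025, 0.093]
tool_rot: [1.953, 2.458, 0.004]
ft_force: [-0.4, 0.5, -0.6]
grip_width: 0.413
grip_force: 0.0
```

Run:
```python
from h import *
go(.5807,.0245,.039,13)
s=grab('side')
cv2.imwrite('pics/c5.png',cv2.resize(s['pixels'][210:320,260:400],None,fx=4,fy=4,interpolation=cv2.INTER_CUBIC)[:,:,::-1])
```

```text
turn -0.0 shift [-0.17 -0.05 -5.4 ] jaw now 13.0 tilt [ 0.003  0.001 -1.   ]
```

View pics/c5.png

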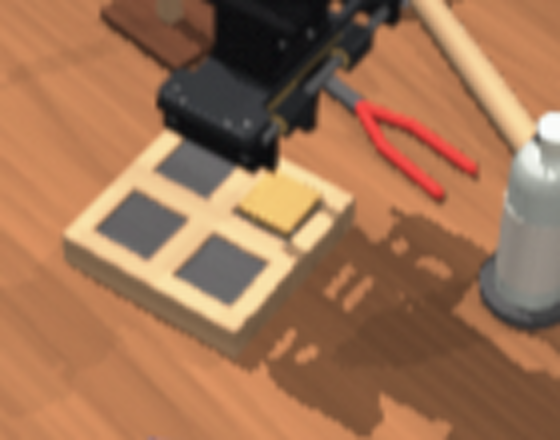

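The side view shows the blank level in its nest and standing proud. Now pressing.

carry_out([
  [0, 0, 0, -0.1, 0, -2, 0],
  [0, 0, 0, -0.1, 0, -4.5, 0],
  [0, 0, 0, -0.1, 0, -5.2, 0],
  [0, 0, 0, -0.1, 0, -5.6, 0],
  [0, 0, 0, -0.1, 0, -5.9, 0],
  [0, 0, 0, -0.1, 0, -6.1, 0],
  [0, 0, 0, -0.1, 0, -6.3, 0],
  [0, 0, 0, -0.1, 0, -6.4, 0],
  [0, 0, 0, -0.1, 0, -6.4, 0],
  [0, 0, 0, -0.1, 0, -6.4, 0],
])

```text
time: 12.75
position: [0.581, 0.0251, 0.0304]
tool_rot: [1.955, 2.459, 0.003]
ft_force: [-5.9, 0.7, 15.8]
grip_width: 0.006
grip_force: 7.9
```

carry_out([
  [0, 0, 0, 0, 0, -0.2, 0],
  [0, 0, 0, 0, 0, -0.2, 0],
])

```text
time: 12.95
position: [0.5811, 0.0251, 0.0303]
tool_rot: [-1.954, -2.459, -0.003]
ft_force: [-10.6, 0.9, 28.1]
grip_width: 0.006
grip_force: 14.2
```

carry_out([
  [0, 0, 0, 0, 0, 2, 0],
  [0, 0, 0, 0, 0, 6, 0.7],
  [0, 0, 0, 0, -4, 10, 0.7],
  [0, 0, 0, 0, -9, 10, 0.7],
  [0, 0, -4, -1, -14, 10, 0.7],
  [0, 0, -8, -2, -19, 10, 0.7],
  [0, 0, -8, -3, -24, 9, 0.7],
  [0, 0, -8, -4, -28, 7, 0.7],
  [0, 0, -8, -4, -30.2, 4, 0.7],
  [0, 0, -8, -4, -30.2, 3, 0.7],
  [0, 0, -8, -4, -30.2, 3, 0.7],
  [0, 0, -8, -4, -30.2, 3, 0.7],
])

```text
time: 14.15
position: [0.5411, -0.2755, 0.0559]
tool_rot: [-2.119, -2.319, -0.001]
ft_force: [0.8, -0.4, -0.2]
grip_width: 0.697
grip_force: 0.0
```

Run:
```python
from h import *
go(.5413,-.2778,.002,5)
t=grab('top')
for k in blobs(brass(t),150,900):print(*sq(t,k,.010))
h=hsv(grab('side'))
```

```text
turn -0.2 shift [ 0.02 -0.23 -5.39] jaw now 5.2 tilt [ 0.     0.001 -1.   ]
[ 421.7 -178.8] [45.2 44. ] 74.9 0.91
[584.   19.4] [45.3 43.5] 12.8 0.9
```

carry_out([
  [0, 0, 0, 0, -0.2, -2, 0.7],
  [0, 0, 0, 0, -0.2, -4.5, 0.7],
  [0, 0, 0, 0, -0.2, -5.4, 0.7],
  [0, 0, 0, 0, -0.2, -5.4, 0.7],
  [0, 0, 0, 0, -0.2, -5.4, 0.7],
  [0, 0, 0, 0, -0.2, -5.4, 0.3],
  [0, 0, 0, 0, -0.2, -5.4, 0.3],
  [0, 0, 0, 0, -0.2, -5.4, 0.3],
  [0, 0, 0, 0, -0.2, -5.4, 0.3],
  [0, 0, 0, 0, -0.2, -5.4, 0.3],
  [0, 0, 0, 0, -0.2, -3, 0.3],
  [0, 0, 0, 0, -0.2, 2, 0.3],
])

```text
time: 15.45
position: [0.5366, -0.2771, 0.0717]
tool_rot: [-2.115, -2.31, 0.007]
ft_force: [-0.0, -0.7, -1.8]
grip_width: 0.505
grip_force: 25.0
```

carry_out([
  [0, 0, 0, 0, 4, 2, 0.3],
  [0, 0, 0, 0, 9, 2, 0.3],
  [0, 0, 8, 0, 14, 2, 0.3],
  [0, 0, 8, 0, 19, 2, 0.3],
  [0, 0, 8, 1, 24, 2, 0.3],
  [0, 0, 8, 1.5, 29, 2, 0.3],
  [0, 0, 8, 2, 34, 2, 0.3],
  [0, 0, 8, 2.4, 37, 1, 0.3],
  [0, 0, 8, 2.4, 37, 0, 0.3],
  [0, 0, 8, 2.4, 37, 0, 0.3],
  [0, 0, 8, 2.4, 37, 0, 0.3],
  [0, 0, 8, 2.4, 37, 0, 0.3],
])

```text
time: 16.65
position: [0.5646, 0.0888, 0.0759]
tool_rot: [1.958, 2.456, -0.0]
ft_force: [0.4, -0.8, -1.9]
grip_width: 0.497
grip_force: 25.0
```

Run:
```python
from h import *
go(.5649,.0927,.032,13)
```

```text
turn 0.1 shift [ 0.03  0.39 -4.39] jaw now 12.9 tilt [ 0.001 -0.001 -1.   ]
```

carry_out([
  [0, 0, 0, 0, 0.3, 0, 0.3],
  [0, 0, 0, 0, 0.3, -2, 0.3],
  [0, 0, 0, 0, 0.3, -3.4, 0.3],
  [0, 0, 0, 0, 0.3, -3.4, 0.3],
  [0, 0, 0, 0, 0.3, -3.4, 0.3],
])

```text
time: 17.15
position: [0.5642, 0.0935, 0.0414]
tool_rot: [-1.955, -2.459, 0.001]
ft_force: [0.4, 0.1, -2.1]
grip_width: 0.502
grip_force: 25.0
```

Run:
```python
from h import *
go(.5649,.0927,.032,13)
```

```text
turn -0.0 shift [ 0.07 -0.08 -0.94] jaw now 13.0 tilt [-0.001 -0.    -1.   ]
```

carry_out([
  [0, 0, 0, 0.05, -0.1, -0.6, 0.3],
  [0, 0, 0, 0.05, -0.1, -1, 0.3],
  [0, 0, 0, 0.05, -0.1, -1, 0.3],
  [0, 0, 0, 0.05, -0.1, -1, 0.6],
  [0, 0, 0, 0.05, -0.1, -1, 0.6],
  [0, 0, 0, 0.05, -0.1, -1, 0.6],
  [0, 0, 0, 0.05, -0.1, 1, 0.6],
  [0, 0, 0, 0, 0, 4, 0],
  [0, 0, 0, 0, 0, 4, 0],
  [0, 0, 0, 0, 0, 4, 0],
  [0, 0, 0, 0, 0, 4, 0],
  [0, 0, 0, 0, 0, 4, 0],
])

```text
time: 18.35
position: [0.5635, 0.0937, 0.0805]
tool_rot: [-1.954, -2.459, 0.003]
ft_force: [0.4, 0.1, -0.2]
grip_width: 0.235
grip_force: 0.0
```

Run:
```python
from h import *
go(.5649,.0927,.032,13)
s=grab('side')
cv2.imwrite('pics/c6.png',cv2.resize(s['pixels'][210:320,250:390],None,fx=4,fy=4,interpolation=cv2.INTER_CUBIC)[:,:,::-1])
```

```text
turn -0.0 shift [ 0.14 -0.1  -4.85] jaw now 13.0 tilt [-0.002 -0.001 -1.   ]
```

View pics/c6.png

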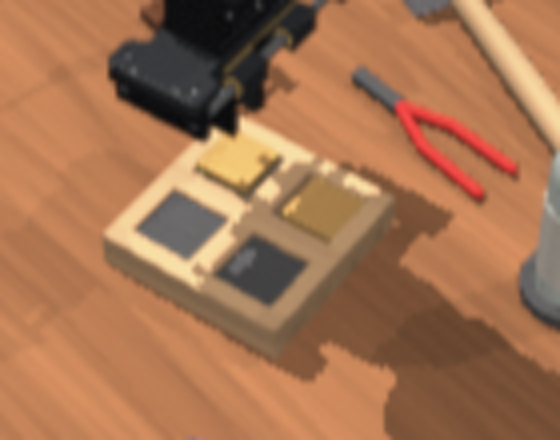

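The crop shows the second blank level in its nest at (237,160) and the first one flush at (322,207). Pressing the second.

carry_out([
  [0, 0, 0, 0.1, -0.1, -1, 0],
  [0, 0, 0, 0.1, -0.1, -2.5, 0],
  [0, 0, 0, 0.1, -0.1, -3.5, 0],
  [0, 0, 0, 0.1, -0.1, -4, 0],
  [0, 0, 0, 0.1, -0.1, -4.4, 0],
  [0, 0, 0, 0.1, -0.1, -4.7, 0],
  [0, 0, 0, 0.1, -0.1, -4.9, 0],
  [0, 0, 0, 0.1, -0.1, -5.1, 0],
  [0, 0, 0, 0.1, -0.1, -5.3, 0],
  [0, 0, 0, 0.1, -0.1, -5.3, 0],
  [0, 0, 0, 0.1, -0.1, -5.3, 0],
])

```text
time: 19.5
position: [0.5651, 0.0927, 0.0304]
tool_rot: [-1.954, -2.458, 0.0]
ft_force: [-7.8, -1.5, 13.2]
grip_width: 0.008
grip_force: 7.0
```

carry_out([
  [0, 0, 0, 0, 0, -0.2, 0],
  [0, 0, 0, 0, 0, -0.2, 0],
])

```text
time: 19.7
position: [0.5651, 0.0928, 0.0303]
tool_rot: [-1.954, -2.458, -0.0]
ft_force: [-13.1, -1.2, 26.5]
grip_width: 0.0
grip_force: 13.3
```

carry_out([
  [0, 0, 0, 0, 0, 2, 0],
  [0, 0, 0, 0, 0, 6, 0.7],
  [0, 0, -4, -2, -4, 9, 0.7],
  [0, 0, -9, -4, -8, 9, 0.7],
  [0, 0, -14, -6, -12, 9, 0.7],
  [0, 0, -19, -8, -16, 9, 0.7],
  [0, 0, -24, -10, -20, 9, 0.7],
  [0, 0, -28.5, -12, -24, 8, 0.7],
  [0, 0, -28.5, -14.1, -26.9, 5, 0.7],
  [0, 0, -28.5, -14.1, -26.9, 3, 0.7],
  [0, 0, -28.5, -14.1, -26.9, 3, 0.7],
  [0, 0, -28.5, -14.1, -26.9, 3, 0.7],
])

```text
time: 20.9
position: [0.4252, -0.1759, 0.0571]
tool_rot: [2.499, 1.903, 0.001]
ft_force: [-0.2, 0.1, 0.6]
grip_width: 0.7
grip_force: 0.0
```

Run:
```python
from h import *
go(.4235,-.1766,.002,-15.5)
t=grab('top')
for k in blobs(brass(t),150,900):print(*sq(t,k,.010))
w=grab('wrist')
for k in blobs(brass(w),300,20000):print('w',*sq(w,k,.01))
```

```text
turn -0.1 shift [-0.17 -0.07 -5.51] jaw now -15.4 tilt [ 0.001 -0.    -1.   ]
[ 491.4 -411.3] [46.  43.4] 88.9 0.78
[564.2  92.2] [44.2 45.1] 13.1 0.92
[584.1  19.9] [44.9 44.7] 13.0 0.89
w [ 469. -276.] [ 17.  265.7] 74.5 0.76
w [ 504.7 -244.7] [46.7 15.6] 84.1 0.45
w [ 321.7 -194.2] [46.5 14.8] 62.3 0.46
w [ 423.  -176.1] [44.9 43.5] 74.5 0.98
```

carry_out([
  [0, 0, 0, -0.2, -0.1, -2, 0.7],
  [0, 0, 0, -0.2, -0.1, -4.5, 0.7],
  [0, 0, 0, -0.2, -0.1, -5.5, 0.7],
  [0, 0, 0, -0.2, -0.1, -5.5, 0.7],
  [0, 0, 0, -0.2, -0.1, -5.5, 0.7],
  [0, 0, 0, -0.2, -0.1, -5.5, 0.3],
  [0, 0, 0, -0.2, -0.1, -5.5, 0.3],
  [0, 0, 0, -0.2, -0.1, -5.5, 0.3],
  [0, 0, 0, -0.2, -0.1, -5.5, 0.3],
  [0, 0, 0, -0.2, -0.1, -5.5, 0.3],
  [0, 0, 0, -0.2, -0.1, -3, 0.3],
  [0, 0, 0, -0.2, -0.1, 2, 0.3],
])

```text
time: 22.2
position: [0.4185, -0.1762, 0.0742]
tool_rot: [-2.496, -1.899, 0.012]
ft_force: [0.8, 0.8, -0.6]
grip_width: 0.499
grip_force: 25.0
```

carry_out([
  [0, 0, 7, 2, 4, 2, 0.3],
  [0, 0, 14, 4, 8, 2, 0.3],
  [0, 0, 21, 6, 12, 2, 0.3],
  [0, 0, 28.5, 8, 16, 2, 0.3],
  [0, 0, 28.5, 8.9, 18.5, 1, 0.3],
  [0, 0, 28.5, 8.9, 18.5, -1, 0.3],
  [0, 0, 28.5, 8.9, 18.5, -2, 0.3],
  [0, 0, 28.5, 8.9, 18.5, -3, 0.3],
  [0, 0, 28.5, 8.9, 18.5, -3, 0.3],
  [0, 0, 28.5, 8.9, 18.5, -3, 0.3],
  [0, 0, 28.5, 8.9, 18.5, -3, 0.3],
])

```text
time: 23.3
position: [0.5119, 0.0074, 0.0474]
tool_rot: [1.956, 2.458, 0.002]
ft_force: [0.1, -0.2, -0.6]
grip_width: 0.502
grip_force: 25.0
```

Run:
```python
from h import *
go(.5125,.0087,.032,13)
```

```text
turn 0.0 shift [ 0.06  0.13 -1.54] jaw now 13.0 tilt [ 0.001  0.    -1.   ]
```

carry_out([
  [0, 0, 0, 0.1, 0.1, -0.8, 0.3],
  [0, 0, 0, 0.1, 0.1, -1.5, 0.3],
  [0, 0, 0, 0.1, 0.1, -1.5, 0.3],
  [0, 0, 0, 0.1, 0.1, -1.5, 0.3],
  [0, 0, 0, 0.1, 0.1, -1.5, 0.6],
  [0, 0, 0, 0.1, 0.1, -1.5, 0.6],
  [0, 0, 0, 0.1, 0.1, -1.5, 0.6],
  [0, 0, 0, 0.1, 0.1, 1, 0.6],
  [0, 0, 0, 0, 0, 3.5, 0],
  [0, 0, 0, 0, 0, 3.5, 0],
  [0, 0, 0, 0, 0, 3.5, 0],
  [0, 0, 0, 0, 0, 3.5, 0],
])

```text
time: 24.5
position: [0.5107, 0.0079, 0.0808]
tool_rot: [-1.954, -2.459, 0.001]
ft_force: [0.3, 0.5, 0.0]
grip_width: 0.322
grip_force: 0.0
```

Run:
```python
from h import *
go(.5125,.0087,.032,13)
s=grab('side')
cv2.imwrite('pics/c7.png',cv2.resize(s['pixels'][210:320,250:390],None,fx=4,fy=4,interpolation=cv2.INTER_CUBIC)[:,:,::-1])
```

```text
turn -0.1 shift [ 0.18  0.08 -4.88] jaw now 13.1 tilt [-0.001 -0.    -1.   ]
```

View pics/c7.png

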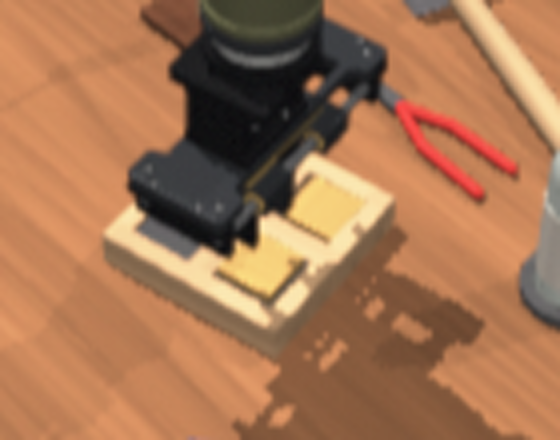

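The third blank sits in the near-right nest at about (262,265). Pressing.

carry_out([
  [0, 0, 0, 0.1, 0.1, -1, 0],
  [0, 0, 0, 0.1, 0.1, -2.5, 0],
  [0, 0, 0, 0.1, 0.1, -3.4, 0],
  [0, 0, 0, 0.1, 0.1, -3.6, 0],
  [0, 0, 0, 0.1, 0.1, -4, 0],
  [0, 0, 0, 0.1, 0.1, -4.4, 0],
  [0, 0, 0, 0.1, 0.1, -4.7, 0],
  [0, 0, 0, 0.1, 0.1, -5, 0],
  [0, 0, 0, 0.1, 0.1, -5.2, 0],
  [0, 0, 0, 0.1, 0.1, -5.4, 0],
  [0, 0, 0, 0.1, 0.1, -5.4, 0],
  [0, 0, 0, 0.1, 0.1, -5.4, 0],
])

```text
time: 25.75
position: [0.5128, 0.0089, 0.0303]
tool_rot: [-1.955, -2.458, -0.002]
ft_force: [-7.7, -0.1, 21.5]
grip_width: 0.007
grip_force: 10.6
```

carry_out([
  [0, 0, 0, 0, 0, -0.1, 0],
  [0, 0, 0, 0, 0, -0.1, 0],
])

```text
time: 25.95
position: [0.5128, 0.0089, 0.0303]
tool_rot: [-1.954, -2.458, -0.002]
ft_force: [-10.7, 0.1, 28.7]
grip_width: 0.008
grip_force: 14.5
```

carry_out([
  [0, 0, 0, 0, 0, 2, 0],
  [0, 0, 0, 0, 0, 6, 0.7],
  [0, 0, -4, -1, -4, 9, 0.7],
  [0, 0, -8, -2, -8, 9, 0.7],
  [0, 0, -12, -4, -12, 9, 0.7],
  [0, 0, -16, -5, -16, 9, 0.7],
  [0, 0, -20, -7, -20, 9, 0.7],
  [0, 0, -25, -9, -25, 9, 0.7],
  [0, 0, -25, -9.1, -29.2, 8, 0.7],
  [0, 0, -25, -9.1, -29.2, 8, 0.7],
  [0, 0, -25, -9.1, -29.2, 8, 0.7],
  [0, 0, -25, -9.1, -29.2, 8, 0.7],
])

```text
time: 27.15
position: [0.4219, -0.2819, 0.1065]
tool_rot: [-2.439, -1.98, -0.001]
ft_force: [-0.6, -0.4, -0.0]
grip_width: 0.695
grip_force: 0.0
```

Run:
```python
from h import *
go(.4215,-.2834,.002,-12)
t=grab('top')
for k in blobs(brass(t),150,900):print(*sq(t,k,.010))
w=grab('wrist')
for k in blobs(brass(w),300,20000):print('w',*sq(w,k,.01))
s=grab('side')
for k in blobs(brass(s),100,900):print('s',*sq(s,k,.01))
```

```text
turn -0.1 shift [ -0.04  -0.15 -10.45] jaw now -11.9 tilt [ 0.     0.001 -1.   ]
[ 421.5 -276.5] [27.1 44.1] 78.2 0.88
[511.3   6.7] [43.9 45.5] 13.0 0.91
[564.2  92.2] [44.2 45.1] 13.1 0.92
[584.3  19.1] [44.9 44.1] 13.0 0.9
w [ 478.9 -418.9] [ 19.1 328.1] 78.1 0.78
w [ 521.2 -377. ] [57.4 19.2] 87.5 0.44
w [ 291.8 -329. ] [57.3 18.4] 67.7 0.48
w [ 420.8 -283.2] [45.  43.5] 77.8 0.97
s [ 488.9 -415.1] [44.5 45.7] 48.6 0.75
s [ 418.6 -288.7] [45.4 44.8] 77.3 0.88
s [520.6  15.1] [43.9 44.6] 11.2 0.88
s [590.8  29.8] [43.8 42.2] 14.7 0.87
s [573.2 100.8] [44.6 43. ] 12.7 0.87
```

carry_out([
  [0, 0, 0, -0.1, -0.1, -4, 0.7],
  [0, 0, 0, -0.1, -0.1, -8, 0.7],
  [0, 0, 0, -0.1, -0.1, -10.4, 0.7],
  [0, 0, 0, -0.1, -0.1, -10.4, 0.7],
  [0, 0, 0, -0.1, -0.1, -10.4, 0.7],
  [0, 0, 0, -0.1, -0.1, -10.4, 0.3],
  [0, 0, 0, -0.1, -0.1, -10.4, 0.3],
  [0, 0, 0, -0.1, -0.1, -10.4, 0.3],
  [0, 0, 0, -0.1, -0.1, -10.4, 0.3],
  [0, 0, 0, -0.1, -0.1, -10.4, 0.3],
  [0, 0, 0, -0.1, -0.1, -8, 0.3],
  [0, 0, 0, -0.1, -0.1, -3, 0.3],
])

```text
time: 28.5
position: [0.4169, -0.2823, 0.074]
tool_rot: [-2.435, -1.973, 0.009]
ft_force: [1.8, 0.3, -1.3]
grip_width: 0.5
grip_force: 25.0
```

carry_out([
  [0, 0, 4, 0, 4, 2, 0.3],
  [0, 0, 8, 1, 9, 2, 0.3],
  [0, 0, 12, 2, 14, 2, 0.3],
  [0, 0, 16, 3, 19, 2, 0.3],
  [0, 0, 20, 4, 24, 2, 0.3],
  [0, 0, 25, 5, 29, 2, 0.3],
  [0, 0, 25, 6.5, 34, 1, 0.3],
  [0, 0, 25, 7.6, 36, -1, 0.3],
  [0, 0, 25, 7.6, 36, -2.5, 0.3],
  [0, 0, 25, 7.6, 36, -2.5, 0.3],
  [0, 0, 25, 7.6, 36, -2.5, 0.3],
  [0, 0, 25, 7.6, 36, -2.5, 0.3],
])

```text
time: 29.7
position: [0.4968, 0.0748, 0.0524]
tool_rot: [1.957, 2.457, 0.001]
ft_force: [0.1, -0.4, -1.3]
grip_width: 0.5
grip_force: 25.0
```

Run:
```python
from h import *
go(.4967,.0769,.032,13)
```

```text
turn 0.1 shift [-0.01  0.21 -2.04] jaw now 12.9 tilt [ 0.001  0.    -1.   ]
```

carry_out([
  [0, 0, 0, 0, 0.2, -0.8, 0.3],
  [0, 0, 0, 0, 0.2, -1.6, 0.3],
  [0, 0, 0, 0, 0.2, -2, 0.3],
  [0, 0, 0, 0, 0.2, -2, 0.3],
  [0, 0, 0, 0, 0.2, -2, 0.3],
  [0, 0, 0, 0, 0.2, -2, 0.6],
  [0, 0, 0, 0, 0.2, -2, 0.6],
  [0, 0, 0, 0, 0.2, -2, 0.6],
  [0, 0, 0, 0, 0.2, 1, 0.6],
  [0, 0, 0, 0, 0.2, 3, 0],
  [0, 0, 0, 0, 0.2, 3, 0],
  [0, 0, 0, 0, 0.2, 3, 0],
])

```text
time: 30.9
position: [0.4966, 0.0781, 0.0818]
tool_rot: [1.954, 2.459, 0.002]
ft_force: [0.0, 1.3, 0.4]
grip_width: 0.41
grip_force: 0.0
```

Run:
```python
from h import *
go(.4967,.0769,.032,13)
s=grab('side')
for k in blobs(brass(s),100,900):print('s',*sq(s,k,.035))
w=grab('wrist')
for k in blobs(brass(w),300,20000):print('w',*sq(w,k,.035))
```

```text
turn -0.1 shift [ 0.01 -0.12 -4.98] jaw now 13.1 tilt [ 0.001  0.001 -1.   ]
s [ 475.8 -421. ] [43.5 45.4] 48.6 0.77
s [ 5.06e+02 -3.00e-01] [42.5 44.1] 12.1 0.9
s [493.1  71.7] [43.2 44. ] 16.2 0.77
s [575.2  13.9] [41.3 40.3] 15.3 0.88
s [559.   84.2] [42.4 42.1] 11.8 0.86
w [536.6  11.6] [274.1  35.8] 13.0 0.43
w [560.2  47.8] [ 9.8 45.3] 17.8 0.52
w [450.1  22.3] [ 9.8 45.4] 8.5 0.48
w [495.4  77.9] [43.9 45.8] 13.1 0.97
w [560.5  95.5] [44.2 43.1] 13.1 0.8
```

carry_out([
  [0, 0, 0, 0, -0.1, -1, 0],
  [0, 0, 0, 0, -0.1, -2, 0],
  [0, 0, 0, 0, -0.1, -3, 0],
  [0, 0, 0, 0, -0.1, -3.5, 0],
  [0, 0, 0, 0, -0.1, -4.1, 0],
  [0, 0, 0, 0, -0.1, -4.5, 0],
  [0, 0, 0, 0, -0.1, -4.8, 0],
  [0, 0, 0, 0, -0.1, -5.1, 0],
  [0, 0, 0, 0, -0.1, -5.3, 0],
  [0, 0, 0, 0, -0.1, -5.5, 0],
  [0, 0, 0, 0, -0.1, -5.5, 0],
  [0, 0, 0, 0, -0.1, -5.5, 0],
])

```text
time: 32.2
position: [0.4962, 0.0768, 0.0302]
tool_rot: [-1.954, -2.457, -0.0]
ft_force: [-11.7, -2.7, 33.3]
grip_width: 0.002
grip_force: 16.2
```

carry_out([
  [0, 0, 0, 0, 0, -0.1, 0],
  [0, 0, 0, 0, 0, 2, 0],
  [0, 0, 0, 0, 0, 7, 0],
  [0, 0, 0, 1, -2, 12, 0],
  [0, 0, 0, 3, -4, 16, 0],
  [0, 0, 0, 5, -6, 20, 0],
  [0, 0, 0, 7, -9, 22, 0],
  [0, 0, 0, 9, -12, 22, 0],
  [0, 0, 0, 11, -13, 22, 0],
  [0, 0, 0, 11, -13, 22, 0],
  [0, 0, 0, 11, -13, 22, 0],
  [0, 0, 0, 11, -13, 22, 0],
])

```text
time: 33.4
position: [0.6058, -0.052, 0.2463]
tool_rot: [-1.952, -2.46, -0.0]
ft_force: [0.1, 0.9, -0.4]
grip_width: 0.004
grip_force: 0.0
```

Run:
```python
from h import *
go(.6800,-.1290,.180,13)
w=grab('wrist');s=grab('side');t=grab('top')
for k in blobs(brass(t),100,900):print('t',*sq(t,k,.03))
h=hsv(t);m=(h[...,1]<40)&(h[...,2]>165);m[:158]=0;m[182:]=0;m[:,:388]=0;m[:,410:]=0
v,u=np.nonzero(m)
if len(u):print('cap',u.mean(),v.mean(),len(u),onz(t,(u.mean(),v.mean()),.172))
a=cv2.resize(w['pixels'],(400,300));b=cv2.resize(s['pixels'][220:325,250:390],(400,300),interpolation=cv2.INTER_CUBIC)
cv2.imwrite('pics/c8.png',np.hstack([a,b])[:,:,::-1])
```

```text
turn -0.1 shift [ 7.42 -7.7  -6.63] jaw now 13.1 tilt [-0.001  0.001 -1.   ]
t [494.5  75.9] [43.7 45.3] 13.0 0.91
t [ 490.5 -405.3] [45.4 42.8] 88.9 0.77
t [509.8   9.4] [43.8 38.9] 13.0 0.75
t [562.3  91.3] [43.6 44.4] 13.1 0.91
t [582.   19.4] [44.3 42.9] 13.0 0.91
```

View pics/c8.png

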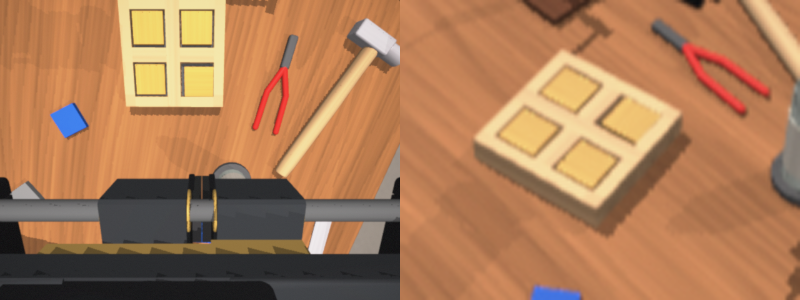

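The wrist view (left) shows all four blanks in their nests. The far-right one at (198,81) sits against the nest's outer corner. The side view shows all four flush, and each press bottomed out at the same height, z = 0.0303. Now the cap.

carry_out([
  [0, 0, 0, 3, -3, 0, 0],
  [0, 0, 0, 6, -6, 0, 0],
  [0, 0, 0, 7.4, -7.7, -2, 0],
  [0, 0, 0, 7.4, -7.7, -5, 0],
  [0, 0, 0, 7.4, -7.7, -6.6, 0],
  [0, 0, 0, 7.4, -7.7, -6.6, 0],
  [0, 0, 0, 7.4, -7.7, -6.6, 0],
  [0, 0, 0, 7.4, -7.7, -6.6, 0],
])

```text
time: 34.35
position: [0.6812, -0.1295, 0.1827]
tool_rot: [1.952, 2.459, 0.003]
ft_force: [-0.7, -0.6, 0.1]
grip_width: 0.003
grip_force: 0.0
```

Run:
```python
from h import *
go(.6804,-.129,.172,13)
s=grab('side');w=grab('wrist')
a=cv2.resize(s['pixels'][170:290,320:480],(400,300),interpolation=cv2.INTER_CUBIC);b=cv2.resize(w['pixels'],(400,300))
cv2.imwrite('pics/c9.png',np.hstack([a,b])[:,:,::-1])
```

```text
turn -0.1 shift [-0.08  0.05 -1.07] jaw now 13.1 tilt [ 0.003  0.    -1.   ]
```

View pics/c9.png

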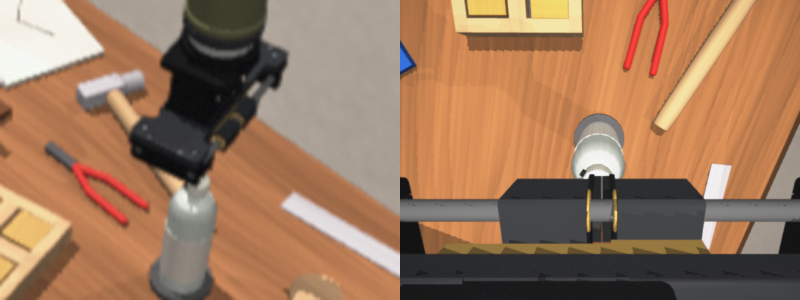

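The fingers are over the cap in both views. Pressing it, first coat.

carry_out([
  [0, 0, 0, -0.1, 0, -0.6, 0],
  [0, 0, 0, -0.1, 0, -1, 0],
  [0, 0, 0, -0.1, 0, -1.3, 0],
  [0, 0, 0, -0.1, 0, -1.6, 0],
  [0, 0, 0, -0.1, 0, -1.8, 0],
  [0, 0, 0, -0.1, 0, -1.9, 0],
  [0, 0, 0, -0.1, 0, -1.9, 0],
  [0, 0, 0, -0.1, 0, -1.9, 0],
])

```text
time: 35.25
position: [0.6797, -0.1302, 0.1663]
tool_rot: [1.954, 2.458, 0.004]
ft_force: [-7.2, 2.7, 19.9]
grip_width: 0.003
grip_force: 10.1
```

carry_out([
  [0, 0, 0, 0, 0, 0.6, 0],
  [0, 0, 0, 0, 0, 2, 0],
  [0, 0, 0, 0, 0, 2, 0],
  [0, 0, 0, 0, 0, 2, 0],
  [0, 0, 0, 0, 0, 2, 0],
  [0, 0, 0, 0, 0, 2, 0],
  [0, 0, 0, 0, 0, 2, 0],
])

```text
time: 35.95
position: [0.6791, -0.13, 0.1809]
tool_rot: [-1.954, -2.459, 0.001]
ft_force: [-0.2, 0.2, 0.1]
grip_width: 0.002
grip_force: 0.0
```

carry_out([
  [0, 0, 0, 0, 0, -0.8, 0],
  [0, 0, 0, 0, 0, -1.2, 0],
  [0, 0, 0, 0, 0, -1.5, 0],
  [0, 0, 0, 0, 0, -1.8, 0],
  [0, 0, 0, 0, 0, -2, 0],
  [0, 0, 0, 0, 0, -2, 0],
  [0, 0, 0, 0, 0, -2, 0],
  [0, 0, 0, 0, 0, -2, 0],
])

```text
time: 36.75
position: [0.6798, -0.1303, 0.1663]
tool_rot: [1.954, 2.458, 0.004]
ft_force: [-7.3, 2.3, 19.7]
grip_width: 0.006
grip_force: 10.0
```

carry_out([
  [0, 0, 0, 0, 0, 0.6, 0],
  [0, 0, 0, 0, 0, 2, 0],
  [0, 0, 0, 0, 0, 5, 0],
  [0, 0, 0, 0, 0, 9, 0],
  [0, 0, 0, -4, 3, 12, 0.4],
  [0, 0, 0, -8, 6, 12, 0.4],
  [0, 0, 0, -12, 9, 12, 0.4],
  [0, 0, 0, -16, 12, 12, 0.4],
  [0, 0, 0, -18, 16, 12, 0.4],
  [0, 0, 0, -20, 20, 12, 0.4],
  [0, 0, 0, -21, 24, 12, 0.4],
  [0, 0, 0, -22, 28, 12, 0.4],
])

```text
time: 37.95
position: [0.4581, 0.1513, 0.2819]
tool_rot: [-1.954, -2.46, -0.001]
ft_force: [1.3, 1.0, -0.6]
grip_width: 0.395
grip_force: 0.0
```

carry_out([
  [0, 0, -8, 0, 4, 0, 0.3],
  [0, 0, -16, 0, 8, 0, 0.3],
  [0, 0, -22, 0, 11, 0, 0.3],
  [0, 0, -22, 0, 11, 0, 0.3],
  [0, 0, -22, 0, 11, 0, 0.3],
  [0, 0, -22, 0, 11, 0, 0.3],
])

```text
time: 38.55
position: [0.4597, 0.2584, 0.2815]
tool_rot: [2.389, 2.039, -0.001]
ft_force: [0.7, 0.1, -0.6]
grip_width: 0.305
grip_force: 0.0
```

Run:
```python
from h import *
go(.456,.336,.12,-9.1)
w=grab('wrist');save(w,'w10');h=hsv(w)
c=proj(w,[.456,.336,.103]).round();print(c)
for p in([.5835,.2335,.163],[.6545,.2378,.145]):print(proj(w,np.array(p)+[.0018,.0022,0]))
```

```text
turn -0.1 shift [ -0.37   7.76 -16.15] jaw now -9.0 tilt [-0.    -0.001 -1.   ]
[306. 131.]
[494.10715143 239.46625804]
[574.85893442 214.56676322]
```

View pics/w10.png

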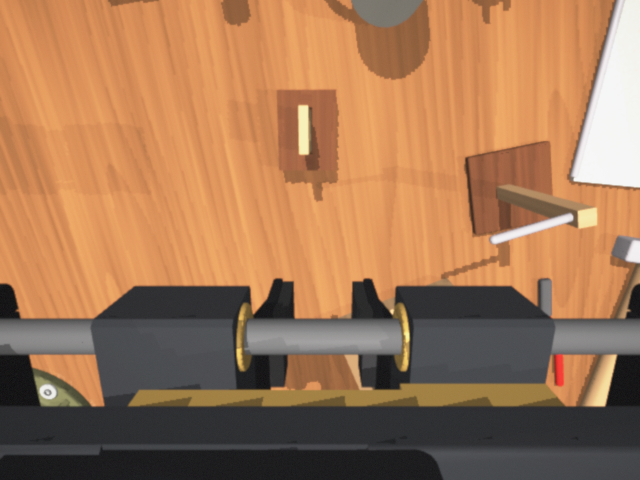

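The wrist view shows the tag's top edge at (304,130), aligned with the tool. The peg tip is at (492,240) and its root at (573,217), both within 2 px of the predictions. Refining by mask.

Run:
```python
from h import *
w=grab('wrist');h=hsv(w)
m=np.zeros(h.shape[:2],bool);m[95:165,285:325]=1
print(h[130,304],h[130,325])
for k in blobs(m&(h[...,2]>190)&(h[...,1]<130),30,900):print('tag',cv2.boundingRect(k),*sq(w,k,.103))
m[:]=0;m[205:250,480:580]=1
for k in blobs(m&(h[...,1]<60)&(h[...,2]>120),30,900):
    q=k[:,0];r=cv2.boxPoints(cv2.minAreaRect(k));r=r[np.argsort(r[:,0])];tip=r[:2].mean(0);root=r[2:].mean(0)
    print('peg',tip,root,onz(w,tip,.163),onz(w,root,.145))
```

```text
[ 27  64 247] [ 10 148 167]
tag (298, 106, 12, 50) [454.8 336.4] [40.   9.1] 81.5 0.91
peg [490.68726 240.9299 ] [573.6168  216.68896] [0.58288796 0.2347687  0.163     ] [0.65558746 0.23820346 0.145     ]
```

carry_out([
  [0, 0, 0, -0.2, 4, -3, 0.3],
  [0, 0, 0, -0.5, 7.8, -8, 0.3],
  [0, 0, 0, -0.5, 7.8, -12, 0.3],
  [0, 0, 0, -0.5, 7.8, -14, 0.3],
  [0, 0, 0, -0.5, 7.8, -14, 0.3],
  [0, 0, 0, -0.5, 7.8, -14, 0.3],
  [0, 0, 0, -0.5, 7.8, -14, 0.3],
])

```text
time: 39.35
position: [0.456, 0.3381, 0.1441]
tool_rot: [2.389, 2.04, 0.006]
ft_force: [-0.1, 0.2, -0.5]
grip_width: 0.3
grip_force: 0.0
```

Run:
```python
from h import *
go(.455,.3363,.082,-8.8)
```

```text
turn 0.2 shift [-0.1  -0.18 -6.21] jaw now -9.0 tilt [ 0.003  0.003 -1.   ]
```

carry_out([
  [0, 0, 0, -0.1, -0.1, -3, 0.3],
  [0, 0, 0, -0.1, -0.1, -5.5, 0.3],
  [0, 0, 0, -0.1, -0.1, -6.2, 0.3],
  [0, 0, 0, -0.1, -0.1, -6.2, 0.3],
  [0, 0, 0, -0.1, -0.1, -6.2, 0.3],
  [0, 0, 0, -0.1, -0.1, -6.2, 0.3],
  [0, 0, 0, -0.1, -0.1, -6.2, 0],
  [0, 0, 0, -0.1, -0.1, -6.2, 0],
  [0, 0, 0, -0.1, -0.1, -6.2, 0],
  [0, 0, 0, -0.1, -0.1, -6.2, 0],
  [0, 0, 0, -0.1, -0.1, -6.2, 0],
], squeeze=15)

```text
time: 40.45
position: [0.4537, 0.3369, 0.0798]
tool_rot: [2.388, 2.041, 0.001]
ft_force: [0.9, -0.1, 0.9]
grip_width: 0.093
grip_force: 15.0
```

Run:
```python
from h import *
go(.455,.3363,.082,-8.8)
```

```text
turn 0.2 shift [ 0.13 -0.06  0.22] jaw now -9.0 tilt [ 0.001  0.    -1.   ]
```

carry_out([
  [0, 0, 0, 0, 0, 2, 0],
  [0, 0, 0, 0, 0, 6, 0],
  [0, 0, 0, 0, 0, 11, 0],
  [0, 0, 4, 1, -3, 14, 0],
  [0, 0, 8, 3, -6, 14, 0],
  [0, 0, 12, 5, -9, 13, 0],
  [0, 0, 12, 7.5, -10.3, 11, 0],
  [0, 0, 12, 7.5, -10.3, 10, 0],
  [0, 0, 12, 7.5, -10.3, 10, 0],
  [0, 0, 12, 7.5, -10.3, 10, 0],
  [0, 0, 12, 7.5, -10.3, 10, 0],
  [0, 0, 12, 7.5, -10.3, 10, 0],
])

```text
time: 41.65
position: [0.5281, 0.2351, 0.1805]
tool_rot: [2.159, 2.282, 0.002]
ft_force: [0.4, 0.9, -0.8]
grip_width: 0.089
grip_force: 15.0
```

Run:
```python
from h import *
go(.555,.2335,.179,3)
w=grab('wrist');s=grab('side')
a=cv2.resize(s['pixels'][140:230,230:350],(400,300),interpolation=cv2.INTER_CUBIC);b=cv2.resize(w['pixels'],(400,300))
cv2.imwrite('pics/c11.png',np.hstack([a,b])[:,:,::-1])
```

```text
turn -0.2 shift [ 2.69 -0.16 -0.15] jaw now 3.2 tilt [ 0.001  0.001 -1.   ]
```

View pics/c11.png

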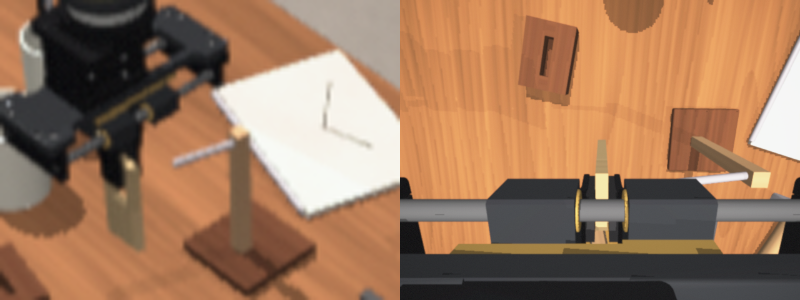

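The tag is held by its top and faces the peg tip. Approaching along the peg.

carry_out([
  [0, 0, 0, 2, 0.1, -0.1, 0],
  [0, 0, 0, 3.5, 0.1, -0.1, 0],
  [0, 0, 0, 3.5, 0.1, -0.1, 0],
  [0, 0, 0, 4.5, 0.1, -0.1, 0],
  [0, 0, 0, 5.2, 0.1, -0.1, 0],
  [0, 0, 0, 5.8, 0.1, -0.2, 0],
  [0, 0, 0, 6.3, 0.1, -0.3, 0],
  [0, 0, 0, 6.7, 0.1, -0.4, 0],
  [0, 0, 0, 6.7, 0.1, -0.4, 0],
  [0, 0, 0, 6.7, 0.1, -0.4, 0],
])

```text
time: 42.75
position: [0.5952, 0.2349, 0.1755]
tool_rot: [-2.162, -2.28, 0.0]
ft_force: [-0.3, -0.3, -0.9]
grip_width: 0.091
grip_force: 15.0
```

Run:
```python
from h import *
go(.615,.2375,.1705,3);print(ctrl.get_state()['ft_force'],ctrl.get_state()['torque'])
s=grab('side');h=hsv(s)
# is the peg tip visible in front of the tag (grey pixels on the segment beyond the tag)?
for x in np.arange(.580,.66,.006):
    p=np.array([x-.0018,.2335+(x-.584)*.05,.163-.25*(x-.584)]);u=proj(s,p).round().astype(int);print(round(x,3),u,h[u[1],u[0]])
```

```text
turn -0.0 shift [ 1.98  0.26 -0.5 ] jaw now 3.0 tilt [-0. -0. -1.]
[-0.31737572 -0.26408127 -0.86848927] [-0.06363465  0.06821482  0.05092915]
0.58 [281 189] [ 17  71 115]
0.586 [283 189] [ 13  33 123]
0.592 [284 188] [ 0 16 97]
0.598 [286 188] [ 17  83 113]
0.604 [287 187] [ 17  94 114]
0.61 [289 187] [ 18  95 118]
0.616 [290 186] [ 15  65 130]
0.622 [292 186] [  9  57 151]
0.628 [293 185] [  0  20 170]
0.634 [295 184] [  0  19 179]
0.64 [296 184] [  0  20 168]
0.646 [298 183] [177  14 177]
0.652 [299 183] [  0  13 156]
0.658 [301 182] [ 15 101 124]
```

No contact force, and grey peg pixels show on both sides of the tag, so the peg is through the eye. Going deeper, then lowering.

carry_out([
  [0, 0, 0, 0.5, 0.1, -0.1, 0],
  [0, 0, 0, 1, 0.1, -0.25, 0],
  [0, 0, 0, 1.5, 0.2, -0.4, 0],
  [0, 0, 0, 2, 0.2, -0.5, 0],
  [0, 0, 0, 2, 0.2, -0.5, 0],
  [0, 0, 0, 2, 0.2, -0.5, 0],
  [0, 0, 0, 2, 0.2, -0.7, 0],
  [0, 0, 0, 2, 0.2, -0.9, 0],
  [0, 0, 0, 2, 0.2, -0.9, 0],
  [0, 0, 0, 2, 0.2, -0.9, 0],
])

```text
time: 43.8
position: [0.6153, 0.237, 0.1667]
tool_rot: [-2.161, -2.28, -0.0]
ft_force: [0.2, -0.6, 0.6]
grip_width: 0.087
grip_force: 15.0
```

Run:
```python
from h import *
go(.615,.2375,.1655,3);s=ctrl.get_state();print(s['ft_force'],s['torque'])
s=grab('side');h=hsv(s)
for x in np.arange(.580,.66,.006):
    p=np.array([x-.0018,.2335+(x-.584)*.05,.163-.25*(x-.584)]);u=proj(s,p).round().astype(int);print(round(x,3),u,h[u[1],u[0]])
```

```text
turn -0.1 shift [-0.03  0.05 -0.12] jaw now 3.1 tilt [ 0.  0. -1.]
[ 0.24395251 -0.56401411  0.62019287] [-0.08470449  0.12225452 -0.01437532]
0.58 [281 189] [ 11 117 187]
0.586 [283 189] [  9  53 144]
0.592 [284 188] [  0  15 152]
0.598 [286 188] [ 11  24 119]
0.604 [287 187] [174  10 126]
0.61 [289 187] [ 12  66 120]
0.616 [290 186] [14 69 89]
0.622 [292 186] [ 18  93 115]
0.628 [293 185] [ 17  95 116]
0.634 [295 184] [ 15  60 131]
0.64 [296 184] [  4  23 154]
0.646 [298 183] [177  13 176]
0.652 [299 183] [  0  13 156]
0.658 [301 182] [ 14 101 124]
```

The peg shows grey on both sides of the tag. Lowering a little more and releasing.

carry_out([
  [0, 0, 0, 0, 0, -0.1, 0],
  [0, 0, 0, 0, 0, -0.1, 0],
  [0, 0, 0, 0, 0, -0.1, 0.27],
  [0, 0, 0, 0, 0, -0.1, 0.27],
  [0, 0, 0, 0, 0, -0.1, 0.27],
  [0, 0, 0, 0, 0, -0.1, 0.27],
  [0, 0, 0, 0, 0, 1, 0.27],
  [0, 0, 0, 0, 0, 3, 0.27],
  [0, 0, 0, 0, 0, 6, 0.27],
  [0, 0, 0, -2, -2, 10, 0.27],
  [0, 0, 0, -5, -5, 14, 0.27],
])

```text
time: 44.95
position: [0.5696, 0.1918, 0.3028]
tool_rot: [2.159, 2.281, 0.001]
ft_force: [0.8, 0.2, 0.9]
grip_width: 0.265
grip_force: 0.0
```

carry_out([
  [0, 0, 0, -4, -4, 2, 0.3],
  [0, 0, 0, -6, -8, 4, 0.3],
  [0, 0, 0, -8, -13, 5, 0.3],
  [0, 0, 0, -8, -18, 5, 0.3],
  [0, 0, 0, -8, -23, 5, 0.3],
  [0, 0, 0, -8, -28, 5, 0.3],
  [0, 0, 0, -8, -33, 5, 0.3],
  [0, 0, 0, -8, -38, 5, 0.3],
  [0, 0, 0, -8, -42, 5, 0.3],
  [0, 0, 0, -8, -42, 5, 0.3],
  [0, 0, 0, -8, -42, 5, 0.3],
  [0, 0, 0, -8, -42, 5, 0.3],
])

```text
time: 46.15
position: [0.4901, -0.2274, 0.3512]
tool_rot: [-2.159, -2.281, -0.002]
ft_force: [0.3, 0.1, 0.5]
grip_width: 0.302
grip_force: 0.0
```

Run:
```python
from h import *
print(ctrl.get_state()['position'])
t=grab('top');s=grab('side');h=hsv(t);hs=hsv(s)
for k in blobs(brass(t),100,900):print('t',*sq(t,k,.03))
m=np.zeros(h.shape[:2],bool);m[180:225,200:245]=1
for k in blobs(m&(h[...,2]>110)&(h[...,1]>60)&(h[...,1]<150)&(h[...,0]>15),5,900):print('wood on peg?',cv2.boundingRect(k),*sq(t,k,.17))
for x in np.arange(.580,.66,.006):
    p=np.array([x-.0018,.2335+(x-.584)*.05,.163-.25*(x-.584)]);u=proj(s,p).round().astype(int);v=proj(t,p).round().astype(int);print(round(x,3),u,hs[u[1],u[0]],v,h[v[1],v[0]])
for dz in(.03,.02,0,-.02,-.04,-.05,-.06):
    p=np.array([.617,.235,.152+dz]);u=proj(s,p).round().astype(int);print(dz,u,hs[u[1],u[0]])
h0=cv2.cvtColor(cv2.imread('pics/top0.png'),cv2.COLOR_BGR2HSV)
```

```text
[ 0.49008232 -0.22743833  0.3511911 ]
t [494.5  75.7] [43.7 44.8] 13.0 0.92
t [510.2   7. ] [44.3 44.9] 12.8 0.9
t [562.2  91.3] [43.6 44.5] 13.1 0.92
t [581.8  19.1] [44.8 43.5] 13.0 0.9
wood on peg? (208, 197, 20, 6) [621.7 240. ] [ 8.1 39.2] 4.2 0.74
wood on peg? (218, 181, 7, 6) [655.2 233. ] [12.5 10.4] 88.9 0.97
0.58 [281 189] [ 11 116 185] [221 221] [ 13 152 116]
0.586 [283 189] [  8  44 145] [221 218] [  8  44 109]
0.592 [284 188] [173  13 163] [221 215] [  9  13 138]
0.598 [286 188] [ 11  29 124] [221 213] [  0  11 139]
0.604 [287 187] [176  12 146] [221 210] [175  12 123]
0.61 [289 187] [  9  66 140] [221 207] [  0  11 120]
0.616 [290 186] [ 15  74 141] [221 204] [ 16 110  81]
0.622 [292 186] [ 17  94 141] [221 202] [ 19 100  74]
0.628 [293 185] [ 17  95 139] [221 199] [ 17 106 176]
0.634 [295 184] [ 16  73 125] [221 196] [ 13  39 149]
0.64 [296 184] [  8  31 149] [221 193] [171  13 137]
0.646 [298 183] [177  15 174] [221 191] [  0  13 141]
0.652 [299 183] [  3  15 154] [221 188] [171  13 134]
0.658 [301 182] [ 14 101 121] [221 185] [ 17 104 120]
0.03 [291 179] [ 17  95 145]
0.02 [291 181] [ 18  96 138]
0 [291 186] [ 17  93 142]
-0.02 [291 192] [ 18  94 133]
-0.04 [292 197] [ 18  94 136]
-0.05 [292 199] [ 17  95 137]
-0.06 [292 202] [ 17  97 145]
```

Run:
```python
from h import *
t=grab('top');s=grab('side')
for n,d in(('t',t),('s',s)):
    for k in blobs(brass(d),100,900):
        r=sq(d,k,.03)
        if r[0][1]>-100:print(n,*r)
```

```text
t [494.8  75.6] [43.8 45.3] 12.0 0.9
t [510.2   6.6] [43.2 44.3] 13.0 0.92
t [562.2  91.3] [43.6 44.5] 13.1 0.92
t [581.6  19.9] [44.7 44. ] 12.8 0.89
s [509.8   2.9] [43.1 43.9] 11.2 0.87
s [493.7  71.4] [44.  43.5] 12.7 0.89
s [578.8  17.7] [43.  40.8] 15.3 0.86
s [561.3  87.4] [43.8 42.2] 11.8 0.86
```

All four blanks are in their nests at one height, and the tag hangs on the peg clear of the robot. Handing in.

```bash
python3 -c "
from bench import ctrl
print(ctrl.close_job())"
```

```text
the job is handed in; nothing more can be done
None
```

All four blanks are pressed flush in their own nests (one rests against a nest wall), the lacquer cap was pushed fully down twice, and the tag hangs by its eye on the peg; I handed the job in at about 46 s and got no verdict back.

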